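# Pack the waiting shaker and turn its status plate to green

## Task

Take the glass shaker that waits on the yellow status plate and stand it upright on a free spot of the floor of the open cardboard carton, beside the crockery already packed there. Then turn the status plate over so that it lies flat, square and centred on its little grey stand again, between the stand's two end lips, with its green face up. Keep the shaker upright all the way, and do not shove or topple what is already in the carton.

Things in the scene. Friction and masses are not known exactly. Their poses are not given: they have to be found in the camera images.
- status_plate: loose rigid plate 110 x 50 x 8 mm (x, y, z), 0.18 kg. Yellow face with two black bars = +z side, up at the start; green face with white tick = -z side. Origin at its centre. On each long edge a round-ended steel stud, 7.5 mm thick, sticking out 5 mm (60 mm over both tips). Pinched lightly by the two studs and lifted, the plate swings about them and hangs with its -x end down
- studs (a point): middle of the line through the plate's two studs: at mid thickness, 43 mm from the plate's centre towards its +x end (12 mm from that end, 98 mm from the -x end); axes as the plate's, y along the line of the studs
- stand: fixed grey pedestal 136 x 44 mm (x, y) under the plate, flat top 22 mm high. Origin at the centre of its underside on the worktop, z up. At each end a 3 mm thick lip rises 5.5 mm above the top, 129 mm clear between lips. The plate overhangs it 3 mm at each side, so the studs are free. At the start the plate lies centred on it, x the same way, within 2 mm and 0.02 rad
- shaker: the glass shaker to be packed, white domed top, 27 mm diameter, 74 mm tall, loose, standing on the plate's yellow face on the half away from the studs. Origin at the centre of its underside (30 mm above the worktop at the start), z up
- carton: fixed open cardboard carton, 279 x 208 mm outside (x, y), walls 5 mm thick, 77 mm high, inner floor 34 mm above the worktop. Origin at the centre of its underside on the worktop, z up. Two ramekins stand inside near its +x end, two shakers near its -x end; the middle, within 40 mm of the centre along x, is free
- ramekin_a: white ramekin, 68 mm wide, 36 mm tall; bystander already packed in the carton; origin at the centre of its underside, z up. Starts near carton x=+90 y=+50 mm
- ramekin_b: white ramekin, 68 mm wide, 36 mm tall; bystander already packed in the carton; origin at the centre of its underside, z up. Starts near carton x=+90 y=-50 mm
- shaker_b: glass shaker, 27 mm wide, 74 mm tall; bystander already packed in the carton; origin at the centre of its underside, z up. Starts near carton x=-100 y=+55 mm
- shaker_c: glass shaker, 27 mm wide, 74 mm tall; bystander already packed in the carton; origin at the centre of its underside, z up. Starts near carton x=-100 y=-55 mm
Things that resemble listed ones, but are neither listed nor needed, are in the scene too. What is meant by the status_plate is not pink, and is the larger of those in its own colour. There is more than one size of the shaker; the one meant has the size given above.

How it is judged (in metres and radians):
On the way, in this order (a step that is already met when the one before it is completed fails the run):
1. the shaker stands upright and released on the carton's floor (x of shaker in the frame of carton between -0.12 and 0.12 m and y of shaker in the frame of carton between -0.088 and 0.088 m and z of shaker in the frame of carton between 0.028 and 0.042 m and angle between shaker's own z axis and vertical below 0.15 rad and linear speed of shaker below 0.03 m/s and contact force between shaker and the fingers below 0.05 N), for 0.2 s.
2. the plate lies green face up on the stand (angle between status_plate's own z axis and vertical above 3.06 rad and x of status_plate in the frame of stand between -0.01 and 0.01 m and y of status_plate in the frame of stand between -0.01 and 0.01 m and z of status_plate in the frame of stand between 0.023 and 0.0285 m and angle between the x axis of status_plate and the x axis of stand, either way round below 0.15 rad and linear speed of status_plate below 0.03 m/s and contact force between status_plate and the fingers below 0.05 N), for 0.2 s.
At the end, for the whole second after the job is handed in: shaker released, at rest, upright (0.15 rad) on the carton's floor; plate released, at rest, flat on the stand between the lips, green up, centred within 10 mm along and across, its length along the stand's within 0.15 rad (either end first); the four packed things within 30 mm of their starts (all of step 1 and all of step 2 and distance of each of ramekin_a, ramekin_b, shaker_b, shaker_c from where it was at the start of the episode below 0.03 m); the robot touches nothing.
It fails at once if the shaker is tipped by more than 0.5 rad (angle between shaker's own z axis and vertical above 0.5 rad).
It fails at once if a packed thing (ramekin_a) is toppled (0.5 rad) or shoved 30 mm (angle between ramekin_a's own z axis and vertical above 0.5 rad or distance of ramekin_a from where it was at the start of the episode above 0.03 m).
It fails at once if a packed thing (ramekin_b) is toppled (0.5 rad) or shoved 30 mm (angle between ramekin_b's own z axis and vertical above 0.5 rad or distance of ramekin_b from where it was at the start of the episode above 0.03 m).
It fails at once if a packed thing (shaker_b) is toppled (0.5 rad) or shoved 30 mm (angle between shaker_b's own z axis and vertical above 0.5 rad or distance of shaker_b from where it was at the start of the episode above 0.03 m).
It fails at once if a packed thing (shaker_c) is toppled (0.5 rad) or shoved 30 mm (angle between shaker_c's own z axis and vertical above 0.5 rad or distance of shaker_c from where it was at the start of the episode above 0.03 m).
It also fails if it takes over 72 s, if anything falls off the work surface, if the arm or the gripper's body presses on something with over 40 N, if the wrist force passes 120 N, or if a joint passes its speed limit or range.

## Robot

A 6-joint arm with a two-finger parallel gripper is mounted at the origin on a cart in front of the work surface, level with it; the furniture and walls round the work are solid. World frame = base frame: x ahead of the robot, y to its left, z up, the work surface at z = 0. Lengths are in mm, angles in rad, forces in N, time in s.
With the tool pointing down it reaches from about 300 to 775 mm from the base axis. Payload 14.6 kg.
Tool frame: the origin (TCP) lies on the centre line of the jaws, within the pads' length; the fingertips stand bot.tip_extent ahead of it and the grasp point (between the pads) lies 8 mm behind it (bot.tip_extent is the distance from the TCP to the fingertips, in mm); y points along the fingers, x is the direction in which the jaws open and shut, and the axes are right-handed (so a half turn about y gives the same grasp; the last joint's range is limited). The gripper opens to 94 mm and grips with 3 to 60 N. Pads are 16 mm wide; open, the fingers measure 119 mm over their backs; the gripper's body (75 mm by 177 mm) begins 78 mm behind the grasp point.
Start: joints at [1.236, 0.3, 1.521, -0, 1.321, -0.067], TCP at [145.533, 530.386, 184.346] pointing down, gripper open.
Joint ranges: [-3.03, 3.03], [-0.79, 2.21], [0.23, 2.52], [-1.04, 4.18], [0, 3.07], [-2.55, 2.55]. Speed limits (rad/s): [2.22, 2.22, 2.57, 3.14, 3.14, 3.14].

## Interface

Orientations are given as a unit quaternion [x, y, z, w].
In Python, from plant import bot gives the robot as it stands.
- The arm moves only by the tool send_rows, never from a script. Its argument "series" is text: rows parted by semicolons, each of 7 numbers parted by spaces: the gripper's target within -1 to 1 (shut at 1, half-way at 0, fully open at -1), then the shift along the tool's x, y, z in mm, then the turn, a rotation vector about the tool's x, y, z in rad. A call has 1 to 5 rows; each row shifts and turns the commanded pose from where the row before left it, along the tool's axes as they then stand; what a row does not reach is not made up. A row lasts 1/10 s, in which the tool goes at most 50 mm and 8.59 degrees, less where a joint would pass 70% of its speed; a pose out of reach is approached as far as the arm can. A call with a gripper value outside its range is refused whole. The fingers move at their own pace and stop on an object; "squeeze" is the grip in N (left out, the last holds). Time passes only in rows, so rows that do not move let the fingers close. It gives the time, the measured TCP pose, the force and the opening at its end, in the units of the state.
- bot.get_state(): the state, without advancing time (a new reading comes with each control period).
- bot.get_image(name): name is "side" or "top" or "wrist"; returns (picture, depth): 400x640x3 uint8, red, green, blue; 400x640 float32, mm along the optical axis (not along the pixel's ray), 0 where there is no reading.
- bot.get_calibration(name): a dict with "fx", "fy", "cx", "cy" (pixels), "pose" (4x4, takes a point from camera to world coordinates); the wrist camera has in their place "mount" (4x4, takes a point from camera to tool coordinates, whose origin is the TCP and whose axes are the tool frame's). Camera axes: x right, y down, z forward; pixel columns grow to the right and rows downward; lengths in mm; the calibration is good to about 2 mm. The wrist camera is an equidistant fisheye: a pixel r from the principal point sees the ray r / f radians off the axis. A picture is of the moment at which its call begins: read the wrist's pose just before it. get_calibration takes no time and is no camera call.
- bot.finish_job(): hands the job in, once; it reports no verdict.
The state is a dict: "clock": time; "joint_positions": joint angles; "qvel": joint speeds; "joint_efforts": joint torques, N m; "ee_pos": TCP position; "tool_rot": TCP orientation; "force": force on the tool from outside, world axes, zero at the start; "wrist_torque": the same for the moment, N m; "opening": finger opening in mm.
Only numpy, scipy, OpenCV 4.12 (cv2) and the standard library are available. Lean on these libraries where they do the work, as an engineer would, in place of code of your own. Each camera call takes 0.05 s, during which the arm holds its last target. There are 200 camera calls.

## Working session

There is one attempt and no reset: what is moved stays moved. The work goes in short steps, Python scripts to look and compute and a tool call to move; the robot and the scene stay as the last step left them, time stands still between calls to the robot, and variables do not carry over. Pictures are saved under pics/ and viewed, about 8 in all and at most 12, crops included, and the job is handed in when it is done.

Besides the shell and the picture viewer there is one more tool, called after "Request:" as a command line: name --argument value ..., lists and objects as JSON in quotes. send_rows: Moves the arm, as the interface text tells. Its arguments: {"type":"object","properties":{"series":{"type":"string"},"squeeze":{"type":"number"}},"required":["series"]}

```bash
ls; mkdir -p pics; python3 - <<'E'
from plant import bot
import cv2,numpy as np
print(bot.get_state(), bot.tip_extent)
for n in ("top","side"):
    im,d=bot.get_image(n); np.savez(f"pics/{n}0.npz",im=im,d=d); cv2.imwrite(f"pics/{n}0.png",im[:,:,::-1]); print(n,bot.get_calibration(n))
print(bot.get_calibration("wrist"))
a=np.load("pics/top0.npz")["im"];b=np.load("pics/side0.npz")["im"]
cv2.imwrite("pics/both.png",cv2.resize(np.vstack([a,b]),(640,800))[:,:,::-1])
E
```

```text
pics
{'clock': 0.0, 'joint_positions': array([ 1.23636445e+00,  3.00443250e-01,  1.52160880e+00, -1.70785242e-05,
        1.32067919e+00, -6.66291070e-02]), 'qvel': array([ 0.00029333,  0.00050163,  0.000477  ,  0.001091  , -0.00016518,
       -0.00048371]), 'joint_efforts': array([-3.80576123e-03, -5.31789351e+01, -3.52742457e+01,  7.06650387e-02,
        2.43756064e-02, -1.08206891e-04]), 'ee_pos': array([145.46377403, 530.11133073, 183.78989266]), 'tool_rot': array([ 0.56250123,  0.4284422 , -0.42910702, -0.56204698]), 'force': array([ 0.05475919, -0.1107267 ,  0.88738015]), 'wrist_torque': array([ 0.01422662, -0.07058428, -0.07238698]), 'opening': 93.78300510105039} 11.0
top {'fx': 391.5720468584111, 'fy': 391.5720468584111, 'cx': 316.2427764020351, 'cy': 192.86390102356683, 'pose': array([[-2.25878974e-02, -9.93654562e-01,  1.10183480e-01,
         3.87823676e+02],
       [-9.99425038e-01,  1.96555926e-02, -2.76270174e-02,
         1.83989859e+01],
       [ 2.52859903e-02, -1.10744164e-01, -9.93527226e-01,
         9.45216041e+02],
       [ 0.00000000e+00,  0.00000000e+00,  0.00
[... 254 characters left out ...]
3657951e-01, -3.57437907e-01,  7.36990297e-01,
        -7.67769167e+02],
       [-2.53147303e-02, -8.91595167e-01, -4.52125229e-01,
         5.29623675e+02],
       [ 0.00000000e+00,  0.00000000e+00,  0.00000000e+00,
         1.00000000e+00]])}
{'fx': 309.70691628693146, 'fy': 309.70691628693146, 'cx': 317.07997543839303, 'cy': 200.62494713356978, 'mount': array([[ 9.99999944e-01, -2.52510986e-04,  2.19080650e-04,
         1.26878083e+00],
       [-2.82335400e-04, -2.87003669e-01,  9.57929441e-01,
        -1.98557920e+02],
       [-1.79010757e-04, -9.57929449e-01, -2.87003725e-01,
         8.32845880e+01],
       [ 0.00000000e+00,  0.00000000e+00,  0.00000000e+00,
         1.00000000e+00]])}
```

View pics/top0.png

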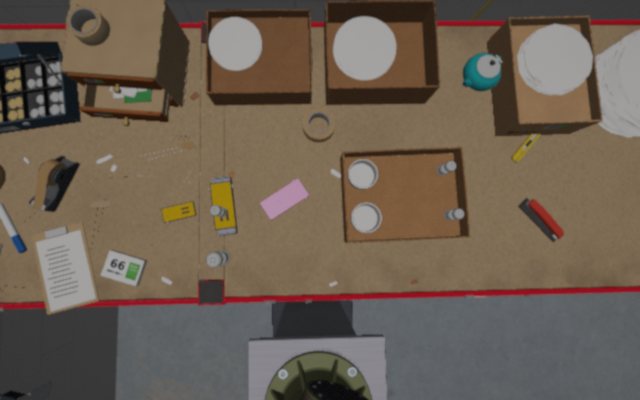

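View pics/side0.png

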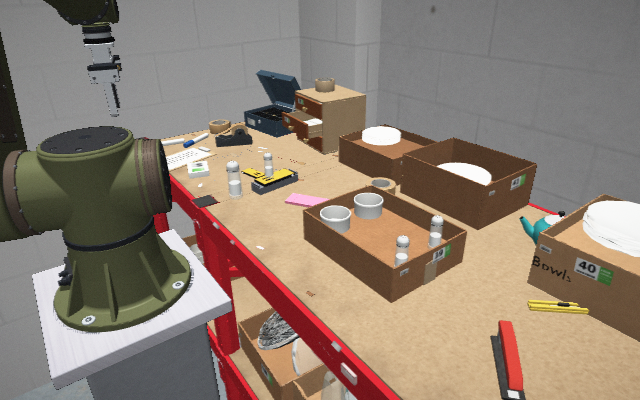

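The top view shows the plate at about (222,206) with the shaker on it, and the carton at (404,196) with its ramekins towards +y. I'll measure these next.

```bash
cat > h.py <<'E'
import numpy as np,cv2
from plant import bot
from scipy.spatial.transform import Rotation as R
def ray(n,uv,st=None):
    c=bot.get_calibration(n); uv=np.atleast_2d(np.float64(uv))
    p=(uv-[c["cx"],c["cy"]])/[c["fx"],c["fy"]]
    if n!="wrist":
        T=c["pose"]; d=np.c_[p,np.ones(len(p))]
    else:
        r=np.linalg.norm(p,axis=1)+1e-9
        d=np.c_[p*(np.sin(r)/r)[:,None],np.cos(r)]
        B=np.eye(4);B[:3,:3]=R.from_quat(st["tool_rot"]).as_matrix();B[:3,3]=st["ee_pos"];T=B@c["mount"]
    return T[:3,3],d@T[:3,:3].T
def onplane(n,uv,z,st=None):
    o,d=ray(n,uv,st); return o+d*((z-o[2])/d[:,2])[:,None]
def proj(n,P):
    c=bot.get_calibration(n);T=c["pose"];q=(np.atleast_2d(P)-T[:3,3])@T[:3,:3]
    return q[:,:2]/q[:,2:]*[c["fx"],c["fy"]]+[c["cx"],c["cy"]]
def yellow(im):
    h=cv2.cvtColor(im,cv2.COLOR_RGB2HSV); return cv2.inRange(h,(22,150,90),(35,255,255))
E
python3 - <<'E'
from h import *
z=np.load("pics/top0.npz");im=z["im"];d=z["d"]
m=yellow(im);cs,_=cv2.findContours(m,0,2)
for c in cs:
    if cv2.contourArea(c)>60:
        r=cv2.minAreaRect(c);print("yel",r,cv2.boundingRect(c)); print(onplane("top",cv2.boxPoints(r),30).round(1).tolist())
# carton rim via depth: world z map
v,u=np.mgrid[0:400,0:640];o,D=ray("top",np.c_[u.ravel(),v.ravel()]);P=(o+D*d.reshape(-1,1)).reshape(400,640,3)
cv2.imwrite("pics/z.png",np.clip(P[...,2],0,255).astype(np.uint8))
sub=np.zeros((400,640),np.uint8);sub[140:250,332:478]=1
rim=((P[...,2]>70)&(P[...,2]<85)&(sub>0)).astype(np.uint8)
q=P[rim>0][:,:2].astype(np.float32);print("rim",len(q),cv2.minAreaRect(q))
def ccs(mask):
    n,l,s,c=cv2.connectedComponentsWithStats(mask.astype(np.uint8))
    for i in range(1,n):
        if s[i,4]>=12: w=P[l==i];print(s[i],w.mean(0).round(1),w[:,2].max().round(1),(w[:,:2].max(0)+w[:,:2].min(0))/2)
print("tall in plate area");s2=np.zeros_like(sub);s2[170:275,200:240]=1
ccs((P[...,2]>75)&(s2>0))
print("carton inner");s3=np.zeros_like(sub);s3[156:234,349:464]=1
ccs((P[...,2]>55)&(s3>0))
a=cv2.resize(im[165:275,150:245],None,fx=5,fy=5,interpolation=cv2.INTER_CUBIC)
cv2.imwrite("pics/c1.png",a[:,:,::-1])
E
```

```text
yel ((178.12637329101562, 211.54774475097656), (13.716429710388184, 31.930051803588867), 77.00537872314453) (162, 202, 33, 20)
[[460.1, 353.7, 30.0], [475.3, 282.4, 30.0], [444.1, 274.9, 30.0], [429.0, 346.0, 30.0]]
yel ((222.64163208007812, 205.04342651367188), (44.943763732910156, 20.456331253051758), 83.0887680053711) (211, 182, 25, 47)
[[515.2, 241.9, 30.0], [520.1, 194.6, 30.0], [415.5, 181.9, 30.0], [410.8, 228.7, 30.0]]
yel ((525.1707763671875, 146.03659057617188), (7.808687210083008, 36.076141357421875), 38.65980911254883) (512, 134, 28, 28)
[[565.2, -477.5, 30.0], [633.8, -538.4, 30.0], [621.4, -552.4, 30.0], [553.1, -491.4, 30.0]]
rim 948 ((479.2967834472656, -207.4185028076172), (207.75758361816406, 278.2078552246094), 1.098128080368042)
tall in plate area
[210 205  13  11 113] [448.6 209.4 104.8] 945.2 [423.90021443 121.65456624]
[207 251  17  16 213] [345.6 212.9 102.1] 945.2 [358.67620542 124.28282169]
carton inner
[459 156   5  50 158] [ 519.7 -336.5   75.8] 945.2 [ 476.60883499 -162.67847214]
[349 159  29  29 175] [ 530.9 -115.6   72.4] 945.2 [474.44955958 -63.49183632]
[439 161  18  14 171] [ 534.8 -299.    90. ] 109.8 [ 536.30521936 -303.11594053]
[352 202  30  31 180] [ 429.5 -120.9   77.2] 945.2 [425.14446685 -66.23053584]
[446 208  18  12 171] [ 429.8 -303.8  105.8] 945.2 [ 415.34174272 -152.48792225]
```

View pics/c1.png

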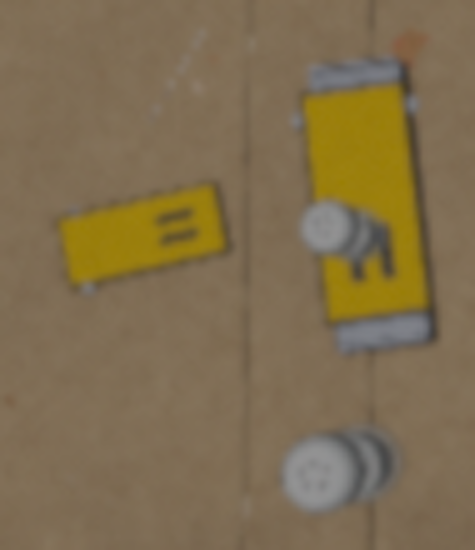

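The crop shows the studs at crop (296,122) and (411,103), which puts plate +x at the far end. The shaker dome is at (327,227), and a larger decoy shaker stands nearer at (320,470). Tool y is the approach axis.

```bash
cat >> h.py <<'E'
def go(P,yaw=None):
    """tool-axis shift to TCP target P, after a turn about tool y to world yaw of tool x (tool pointing down)"""
    s=bot.get_state();M=R.from_quat(s["tool_rot"]).as_matrix();y0=np.arctan2(M[1,0],M[0,0])
    t=0 if yaw is None else y0-yaw
    M2=M@R.from_rotvec([0,t,0]).as_matrix()
    print("TCP",s["ee_pos"].round(1),"yaw",y0.round(3),"down",M[:,1].round(3),"open",round(s["opening"],1),"F",s["force"].round(1),"t",round(s["clock"],2),"q",s["joint_positions"].round(2))
    print(" turn about y",round(t,3)," shift before turn",(M.T@(np.array(P)-s["ee_pos"])).round(1)," after turn",(M2.T@(np.array(P)-s["ee_pos"])).round(1))
E
python3 - <<'E'
from h import *
S=lambda c:np.array(c)/5+[150,165]-0.4
print("shaker dome z98",onplane("top",S([[327,227]]),98), "big",onplane("top",S([[320,470]]),115),"big base",onplane("top",S([[362,462]]),30))
st=onplane("top",S([[296,122],[411,103]]),26);print("studs",st,st.mean(0),np.linalg.norm(st[0]-st[1]),np.arctan2(*(st[0]-st[1])[1::-1][:2]))
ed=onplane("top",S([[303,95],[327,322],[408,88],[433,315]]),30);print("edges",ed,[np.arctan2(*(ed[i]-ed[i+1])[[1,0]]) for i in(0,2)])
print("stand corners",onplane("top",S([[308,66],[402,58],[340,353],[433,343]]),27.5))
go([470,209,184],1.692)
E
```

```text
shaker dome z98 [[448.97956849 213.68823891  98.        ]] big [[346.50001628 212.07073549 115.        ]] big base [[345.44001934 212.7562549   30.        ]]
studs [[503.88903953 245.04477609  26.        ]
 [511.85587821 191.31689677  26.        ]] [507.87245887 218.18083643  26.        ] 54.31533424966176 1.7180049516628983
edges [[516.06673066 240.89805796  30.        ]
 [409.85930072 229.10461772  30.        ]
 [518.443673   191.97321741  30.        ]
 [412.0120474  180.30597046  30.        ]] [np.float64(0.11058853197868374), np.float64(0.10918602402240596)]
stand corners [[530.14460195 239.26786905  27.5       ]
 [533.12938153 195.27950779  27.5       ]
 [395.47967148 223.61276984  27.5       ]
 [399.12926344 180.74907047  27.5       ]]
TCP [145.5 530.2 183.8] yaw 1.303 down [-0.    -0.001 -1.   ] open 94.0 F [-1.1 -0.1 -0.2] t 0.1 q [ 1.24  0.3   1.52  0.    1.32 -0.07]
 turn about y -0.389  shift before turn [-223.8    0.  -398. ]  after turn [-358.     0.  -283.3]
```

Request:
send_rows --series "-1 -22 0 -40 0 0 0;-1 -22 0 -40 0 0 0;-1 -22 0 -40 0 0 0;-1 -22 0 -40 0 0 0;-1 -22 0 -40 0 0 0" --squeeze 12

```text
clock: 0.6
ee_pos: [310.2, 369.8, 184.2]
tool_rot: [0.562, 0.429, -0.429, -0.562]
force: [0.6, 0.2, -0.3]
opening: 93.7
```

Request:
send_rows --series "-1 -23 0 -37 0 0 0;-1 -23 0 -37 0 0 0;-1 -23 0 -37 0 0 0;-1 -23 0 -37 0 0 0;-1 -22 0 -37 0 0 0"

```text
clock: 1.1
ee_pos: [458.4, 210.9, 184.2]
tool_rot: [-0.562, -0.429, 0.429, 0.562]
force: [0.6, 1.7, 0.9]
opening: 94.1
```

Request:
send_rows --series "-1 0 0 0 0 -0.076 0;-1 0 0 0 0 -0.076 0;-1 0 0 0 0 -0.076 0;-1 0 0 0 0 -0.076 0;-1 0 0 0 0 -0.076 0"

```text
clock: 1.6
ee_pos: [457.4, 212.4, 184.0]
tool_rot: [-0.47, -0.528, 0.528, 0.471]
force: [0.1, -0.6, -0.3]
opening: 94.0
```

```bash
python3 - <<'E'
from h import *
st=bot.get_state();im,d=bot.get_image("wrist");np.savez("pics/w1.npz",im=im,d=d,p=st["ee_pos"],q=st["tool_rot"])
cv2.imwrite("pics/w1.png",im[:,:,::-1]);go([449,213,184])
E
```

```text
TCP [457.4 212.4 184.1] yaw 1.691 down [-0.001 -0.    -1.   ] open 93.7 F [ 0.   0.9 -0.1] t 1.65 q [ 0.36  0.2   1.65 -0.    1.3  -1.33]
 turn about y 0  shift before turn [1.6 0.1 8.3]  after turn [1.6 0.1 8.3]
```

View pics/w1.png

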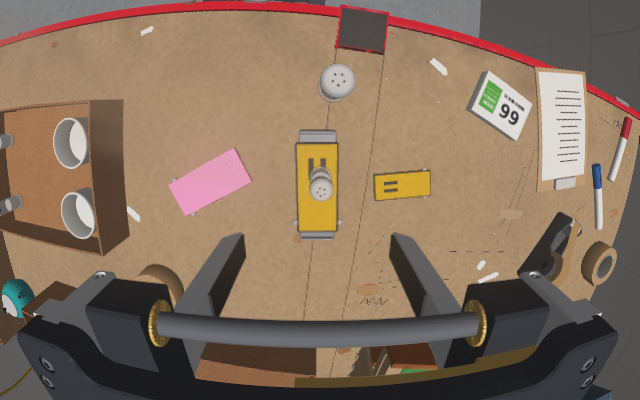

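The wrist view shows the plate at (317,187), the shaker dome at (321,190), the stud end at row 225, and the stand ends at rows 131 and 239.

```bash
python3 - <<'E'
from h import *
z=np.load("pics/w1.npz");im=z["im"];st=dict(ee_pos=z["p"],tool_rot=z["q"])
m=yellow(im);m[:,:285]=0;m[:,350:]=0
cs,_=cv2.findContours(m,0,1);c=np.vstack(cs).reshape(-1,2)
P=onplane("wrist",c,30,st)[:,:2].astype(np.float32)
r=cv2.minAreaRect(P);print("plate",r)
print("dome z98",onplane("wrist",[[321,189.5]],98,st),"studs",onplane("wrist",[[295.5,223],[340,223]],26,st))
print("stand ends(z27.5)",onplane("wrist",[[317.5,130.5],[317,239]],27.5,st))
ys,xs=np.nonzero(m)
for rr in range(146,232,12): print(rr,xs[ys==rr].min(),xs[ys==rr].max())
E
```

```text
plate ((465.65618896484375, 214.64080810546875), (103.80525970458984, 45.057151794433594), 6.799274921417236)
dome z98 [[448.27932798 216.02278215  98.        ]] studs [[512.69466625 192.94827732  26.        ]
 [506.40691146 247.44856838  26.        ]]
stand ends(z27.5) [[397.70733599 206.92365161  27.5       ]
 [530.33028659 221.66360402  27.5       ]]
146 305 335
158 327 335
170 301 334
182 333 336
194 333 335
206 299 335
218 299 336
230 301 323
```

Request:
send_rows --series "-1 3.6 0 8.4 0 0 0;-1 0 40 0 0 0 0;-1 0 40 0 0 0 0;-1 0 30 0 0 0 0;-1 0 12 0 0 0 0" --squeeze 12

```text
clock: 2.15
ee_pos: [447.0, 214.8, 59.9]
tool_rot: [-0.471, -0.526, 0.528, 0.472]
force: [-0.7, 0.3, -0.1]
opening: 94.0
```

Request:
send_rows --series "0 0 0 0 0 0 0;0.1 0 0 0 0 0 0;0.3 0 0 0 0 0 0;0.6 0 0 0 0 0 0;0.6 0 0 0 0 0 0"

```text
clock: 2.65
ee_pos: [449.1, 215.3, 63.1]
tool_rot: [0.471, 0.528, -0.527, -0.471]
force: [0.5, 0.2, -1.2]
opening: 57.3
```

Request:
send_rows --series "0.7 0 0 0 0 0 0;0.7 0 0 0 0 0 0;0.7 0 0 0 0 0 0"

```text
clock: 2.95
ee_pos: [448.8, 215.1, 62.4]
tool_rot: [0.471, 0.527, -0.527, -0.471]
force: [0.6, 0.2, -0.3]
opening: 33.7
```

```bash
python3 - <<'E'
from h import *
go([479,-207,160])
E
```

```text
TCP [448.8 215.1  62.4] yaw 1.683 down [ 0.  0. -1.] open 33.7 F [ 0.6  0.2 -0.3] t 2.95 q [ 0.37  0.33  1.79 -0.    1.02 -1.31]
 turn about y 0  shift before turn [-422.9  -97.6   17.3]  after turn [-422.9  -97.6   17.3]
```

Still closing.

Request:
send_rows --series "0.8 0 0 0 0 0 0;0.8 0 0 0 0 0 0;0.8 0 0 0 0 0 0;0.8 0 -2 0 0 0 0;0.8 0 -4 0 0 0 0"

```text
clock: 3.45
ee_pos: [448.6, 215.1, 68.3]
tool_rot: [-0.471, -0.527, 0.527, 0.471]
force: [-0.9, 0.2, -0.5]
opening: 22.9
```

Request:
send_rows --series "0.8 0 -10 0 0 0 0;0.8 0 -20 0 0 0 0;0.8 0 -30 0 0 0 0;0.8 0 -30 0 0 0 0;0.8 0 -15 0 0 0 0"

```text
clock: 3.95
ee_pos: [449.5, 215.4, 176.8]
tool_rot: [0.472, 0.528, -0.526, -0.471]
force: [-0.3, 0.2, -1.1]
opening: 22.6
```

```bash
python3 - <<'E'
from h import *
im,d=bot.get_image("side");w,_=bot.get_image("wrist")
a=cv2.resize(im[60:240,180:420],(640,480));b=cv2.resize(w[100:280,200:440],(640,480))
cv2.imwrite("pics/s2.png",cv2.resize(np.hstack([a,b]),(800,300))[:,:,::-1])
go([479,-207,170])
E
```

```text
TCP [449.7 215.5 176.1] yaw 1.683 down [ 0.004  0.002 -1.   ] open 22.7 F [ 0.5  0.2 -1.3] t 4.05 q [ 0.37  0.19  1.68 -0.    1.27 -1.31]
 turn about y 0  shift before turn [-423.1    5.5   18.2]  after turn [-423.1    5.5   18.2]
```

View pics/s2.png

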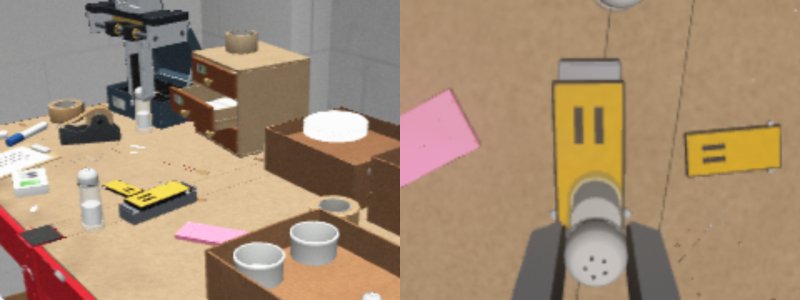

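The shaker is held upright at its neck and clear of the plate. Next I carry it to the carton.

Request:
send_rows --series "0.8 -15 0 0 0 0 0;0.8 -30 0 1 0 0 0;0.8 -35 0 2 0 0 0;0.8 -35 0 2 0 0 0;0.8 -35 0 2 0 0 0"

```text
clock: 4.55
ee_pos: [457.8, 63.2, 172.2]
tool_rot: [-0.471, -0.527, 0.528, 0.472]
force: [-0.0, -0.0, -0.9]
opening: 23.0
```

Request:
send_rows --series "0.8 -35 0 2 0 0 0;0.8 -35 0 2 0 0 0;0.8 -35 0 2 0 0 0;0.8 -35 0 2 0 0 0;0.8 -35 0 1 0 0 0"

```text
clock: 5.05
ee_pos: [468.2, -111.6, 172.2]
tool_rot: [-0.471, -0.527, 0.527, 0.472]
force: [-0.1, -0.1, -0.9]
opening: 22.8
```

Request:
send_rows --series "0.8 -35 0 1 0 0 0;0.8 -35 0 1 0 0 0;0.8 -20 0 0 0 0 0;0.8 -8 0 0 0 0 0;0.8 0 0 0 0 0 0"

```text
clock: 5.55
ee_pos: [477.5, -207.8, 172.4]
tool_rot: [-0.471, -0.527, 0.527, 0.472]
force: [0.5, 0.4, -0.9]
opening: 22.6
```

```bash
python3 - <<'E'
from h import *
st=bot.get_state();w,_=bot.get_image("wrist");cv2.imwrite("pics/w3.png",w[:,:,::-1])
go([479,-207,67])
E
```

```text
TCP [ 477.7 -207.   172.7] yaw 1.682 down [-0.001  0.001 -1.   ] open 22.7 F [ 0.7 -0.4  0. ] t 5.6 q [-0.48  0.25  1.62  0.    1.28 -2.16]
 turn about y 0  shift before turn [ -0.2 105.7  -1.4]  after turn [ -0.2 105.7  -1.4]
```

View pics/w3.png

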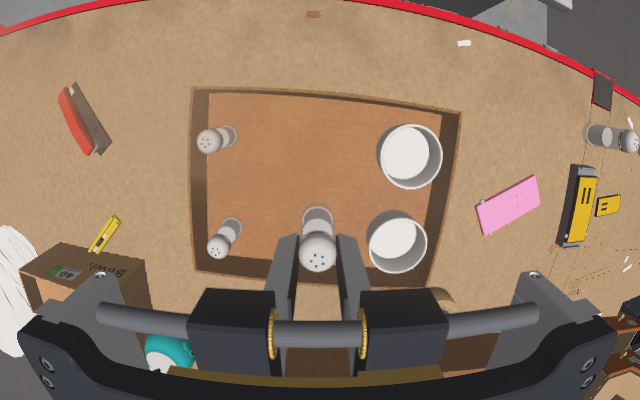

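The shaker is over the carton's free middle: its dome is at (317,250), with the ramekins to the right and the packed shakers to the left. Lowering now.

Request:
send_rows --series "0.8 0 25 0 0 0 0;0.8 0 35 0 0 0 0;0.8 0 25 0 0 0 0;0.8 0 12 0 0 0 0;0.8 0 5 0 0 0 0"

```text
clock: 6.1
ee_pos: [478.0, -206.4, 70.7]
tool_rot: [-0.47, -0.527, 0.528, 0.471]
force: [0.1, 0.0, 0.2]
opening: 22.4
```

Request:
send_rows --series "0.8 0 2 0 0 0 0;0.8 0 1 0 0 0 0;0.8 0 1 0 0 0 0;0.8 0 0 0 0 0 0"

```text
clock: 6.5
ee_pos: [478.5, -207.3, 67.8]
tool_rot: [0.471, 0.527, -0.527, -0.471]
force: [-0.1, -0.1, 0.3]
opening: 22.7
```

Request:
send_rows --series "0.8 0 0.7 0 0 0 0;0.8 0 0.7 0 0 0 0;0.8 0 0 0 0 0 0"

```text
clock: 6.8
ee_pos: [478.5, -207.3, 66.3]
tool_rot: [0.471, 0.527, -0.527, -0.471]
force: [-1.1, 0.4, 4.0]
opening: 22.4
```

Request:
send_rows --series "0.4 0 0 0 0 0 0;0.1 0 0 0 0 0 0;0.1 0 0 0 0 0 0;0.0 0 0 0 0 0 0;0.0 0 0 0 0 0 0"

```text
clock: 7.3
ee_pos: [478.2, -207.2, 65.9]
tool_rot: [-0.471, -0.527, 0.527, 0.471]
force: [-0.6, -0.4, -0.0]
opening: 46.9
```

Request:
send_rows --series "0 0 -10 0 0 0 0;0 0 -30 0 0 0 0;0 0 -40 0 0 0 0;0 0 -30 0 0 0 0;0 0 0 0 0 0 0"

```text
clock: 7.8
ee_pos: [479.8, -208.0, 180.8]
tool_rot: [0.474, 0.528, -0.527, -0.469]
force: [-0.8, 0.8, 0.0]
opening: 47.0
```

```bash
python3 - <<'E'
from h import *
go([430,211,176])
im,d=bot.get_image("side");cv2.imwrite("pics/s4.png",cv2.resize(im[140:320,280:500],None,fx=2.5,fy=2.5)[:,:,::-1])
E
```

```text
TCP [ 479.8 -208.   180.8] yaw 1.683 down [ 0.007 -0.003 -1.   ] open 47.0 F [-0.8  0.8  0. ] t 7.8 q [-0.48  0.24  1.61 -0.    1.29 -2.16]
 turn about y 0  shift before turn [421.9   3.1   2.5]  after turn [421.9   3.1   2.5]
```

View pics/s4.png

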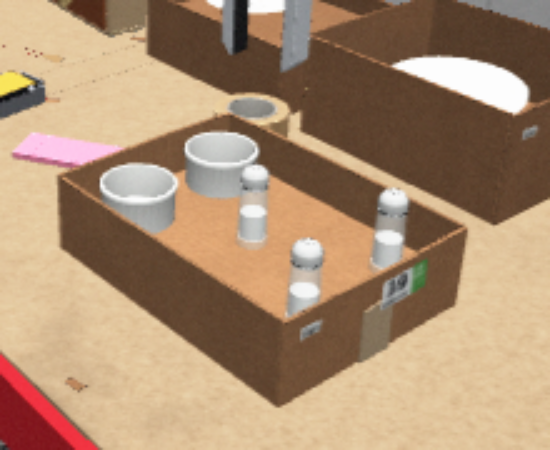

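The shaker stands upright in the middle of the carton. Back to the plate.

Request:
send_rows --series "-0.5 45 0 -3 0 0 0;-0.5 45 0 -3 0 0 0;-0.5 45 0 -3 0 0 0;-0.5 45 0 -3 0 0 0;-0.5 45 0 -3 0 0 0" --squeeze 3

```text
clock: 8.35
ee_pos: [467.1, 19.7, 175.2]
tool_rot: [-0.471, -0.527, 0.528, 0.472]
force: [1.0, -0.4, 0.3]
opening: 70.4
```

Request:
send_rows --series "-0.5 45 0 -3 0 0 0;-0.5 45 0 -3 0 0 0;-0.5 45 0 -3 0 0 0;-0.5 45 0 -3 0 0 0;-0.5 16 0 -3 0 0 0"

```text
clock: 8.85
ee_pos: [459.8, 217.4, 175.0]
tool_rot: [-0.47, -0.527, 0.528, 0.471]
force: [-0.6, -0.3, -0.2]
opening: 70.7
```

Request:
send_rows --series "-0.5 0 0 0 0 0 0;-0.5 0 0 0 0 0 0;-0.5 0 0 0 0 0 0"

```text
clock: 9.15
ee_pos: [461.0, 213.1, 175.7]
tool_rot: [-0.472, -0.527, 0.527, 0.472]
force: [0.1, 0.2, 0.8]
opening: 70.5
```

```bash
python3 - <<'E'
from h import *
st=bot.get_state();im,d=bot.get_image("wrist");np.savez("pics/w5.npz",im=im,p=st["ee_pos"],q=st["tool_rot"])
t,td=bot.get_image("top");np.savez("pics/t5.npz",im=t)
m=yellow(im);m[:,:270]=0;m[:,360:]=0;c=np.vstack(cv2.findContours(m,0,1)[0]).reshape(-1,2)
P=onplane("wrist",c,30,st)[:,:2].astype(np.float32);print("plate wrist",cv2.minAreaRect(P),cv2.boundingRect(c))
r=cv2.boundingRect(c);x0,y0=r[0]-20,r[1]-25
k=cv2.resize(im[y0:y0+r[3]+50,x0:x0+r[2]+40],None,fx=5,fy=5,interpolation=cv2.INTER_CUBIC);cv2.imwrite("pics/w5.png",k[:,:,::-1]);print(x0,y0,k.shape)
go([460,213,180],1.683)
E
```

```text
plate wrist ((464.9469909667969, 214.3043212890625), (103.53150177001953, 45.40299987792969), 6.49811315536499) (297, 142, 40, 88)
277 117 (690, 400, 3)
TCP [461.2 213.3 176. ] yaw 1.681 down [ 0. -0. -1.] open 70.7 F [-0.3  1.2 -0. ] t 9.25 q [ 0.36  0.21  1.65 -0.    1.28 -1.32]
 turn about y -0.002  shift before turn [-0.2 -4.   1.2]  after turn [-0.2 -4.   1.2]
```

View pics/w5.png

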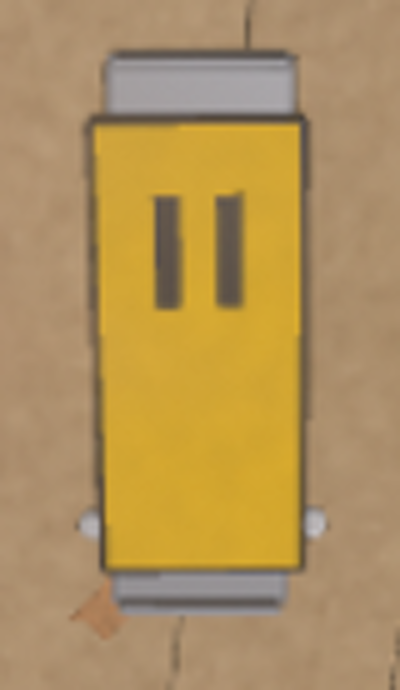

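The plate spans crop rows 119–571, the studs are at row 523, and the stand ends are at about rows 52 and 612.

```bash
python3 - <<'E'
from h import *
z=np.load("pics/w5.npz");st=dict(ee_pos=z["p"],tool_rot=z["q"])
S=lambda c:np.array(c)/5+[277,117]-0.4
f=lambda c,h:onplane("wrist",S(c),h,st).round(1)
s=f([[90,523],[316,523]],26);print("studs",s,s.mean(0))
e=f([[92,119],[305,118],[104,570],[303,570]],30);print("plate corners",e.tolist(),e.mean(0)); a=(e[2]+e[3]-e[0]-e[1])/2;print(np.linalg.norm(a),np.arctan2(a[1],a[0]))
g=f([[105,54],[297,54],[115,608],[285,608]],27.5);print("stand",g.mean(0)); a=(g[2]+g[3]-g[0]-g[1])/2;print(np.linalg.norm(a),np.arctan2(a[1],a[0]))
# top view
t=np.load("pics/t5.npz")["im"];m=yellow(t);m[:,:205]=0;m[:,245:]=0
c=np.vstack(cv2.findContours(m,0,1)[0]).reshape(-1,2);print("top",cv2.minAreaRect(onplane("top",c,30)[:,:2].astype(np.float32)))
E
```

```text
studs [[510.9 192.4  26. ]
 [504.9 246.4  26. ]] [507.9 219.4  26. ]
plate corners [[414.3, 184.2, 30.0], [408.9, 231.2, 30.0], [521.0, 196.9, 30.0], [515.7, 244.4, 30.0]] [464.975 214.175  30.   ]
107.53262295694276 0.12072158300258438
stand [463.375 213.85   27.5  ]
132.8328366782853 0.10862039479327859
top ((435.06085205078125, 208.79905700683594), (44.80896759033203, 48.78926467895508), 8.257452964782715)
```

Request:
send_rows --series "-0.5 0.4 0 -30 0 -0.01 0;-0.5 0 0 -17 0 0 0;-0.5 0 40 0 0 0 0;-0.5 0 40 0 0 0 0;-0.5 0 30 0 0 0 0"

```text
clock: 9.75
ee_pos: [507.1, 219.1, 63.8]
tool_rot: [-0.469, -0.529, 0.53, 0.469]
force: [0.4, -0.0, -0.0]
opening: 70.5
```

Request:
send_rows --series "-0.5 0 20 0 0 0 0;-0.5 0 15 0 0 0 0;-0.5 0 8 0 0 0 0;-0.5 0 5 0 0 0 0;-0.5 0 0 0 0 0 0"

```text
clock: 10.25
ee_pos: [507.7, 220.0, 18.0]
tool_rot: [-0.469, -0.529, 0.53, 0.469]
force: [-0.2, 0.2, 0.2]
opening: 70.3
```

```bash
python3 - <<'E'
from h import *
go([507.8,219.3,18],1.691)
E
```

```text
TCP [507.7 220.   18. ] yaw 1.693 down [-0. -0. -1.] open 70.3 F [-0.2  0.2  0.2] t 10.25 q [ 0.34  0.5   1.66 -0.    0.98 -1.35]
 turn about y 0.002  shift before turn [-0.7 -0.  -0. ]  after turn [-0.7 -0.  -0. ]
```

Request:
send_rows --series "-0.3 -0.5 0 0 0 0 0;-0.2 0 0 0 0 0 0;-0.1 0 0 0 0 0 0;0 0 0 0 0 0 0;0.2 0 0 0 0 0 0" --squeeze 3

```text
clock: 10.75
ee_pos: [507.7, 219.9, 18.1]
tool_rot: [0.469, 0.53, -0.53, -0.468]
force: [-0.7, -0.7, -0.8]
opening: 42.3
```

Request:
send_rows --series "0.2 0 0 0 0 0 0;0.2 0 0 0 0 0 0;0.2 0 0 0 0 0 0"

```text
clock: 11.05
ee_pos: [507.6, 219.8, 17.9]
tool_rot: [-0.469, -0.53, 0.53, 0.469]
force: [0.0, 1.0, 0.5]
opening: 37.5
```

The opening is smaller than the stand is wide, so something is off. I'll look.

```bash
python3 - <<'E'
from h import *
go([507.8,219.3,18],1.691)
im,d=bot.get_image("side");w,_=bot.get_image("wrist")
a=cv2.resize(im[120:210,210:330],(560,420));b=cv2.resize(w[110:290,200:440],(560,420))
cv2.imwrite("pics/s6.png",cv2.resize(np.hstack([a,b]),(800,300))[:,:,::-1])
E
```

```text
TCP [507.6 219.8  17.9] yaw 1.693 down [-0. -0. -1.] open 37.5 F [0.  1.  0.5] t 11.05 q [ 0.34  0.5   1.66  0.    0.98 -1.35]
 turn about y 0.002  shift before turn [-0.6 -0.1 -0.1]  after turn [-0.6 -0.1 -0.1]
```

View pics/s6.png

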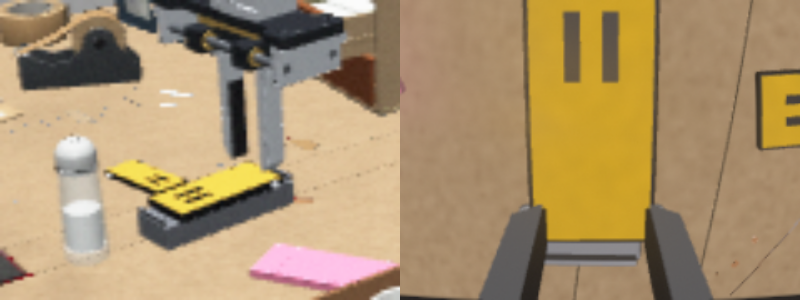

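The fingertips appear to be above the plate rather than beside it. I'll check the fingertip height from side depth.

```bash
python3 - <<'E'
from h import *
st=bot.get_state();M=R.from_quat(st["tool_rot"]).as_matrix()
for s in(-1,1):
    for y in (11,-8): print(s,y,proj("side",st["ee_pos"]+M@[s*20,y,0]),proj("top",st["ee_pos"]+M@[s*20,y,0]))
im,d=bot.get_image("side")
for u,v in [(291,167),(291,169),(291,171),(290,165),(280,164),(280,166),(282,166),(270,182),(270,176),(265,182)]:
    o,D=ray("side",[u,v]);print((u,v),d[v,u],(o+D[0]*d[v,u]).round(1),im[v,u])
a=im[130:200,230:330];cv2.imwrite("pics/s7.png",cv2.resize(a,None,fx=8,fy=8,interpolation=cv2.INTER_NEAREST)[:,:,::-1])
E
```

```text
-1 11 [[291.30076995 179.67269863]] [[229.67495458 187.04164436]]
-1 -8 [[290.98503407 173.67490578]] [[228.10623601 186.02819945]]
1 11 [[282.69716712 175.64349329]] [[213.02433515 189.37715558]]
1 -8 [[282.32959279 169.745664  ]] [[211.11124486 188.40982352]]
(291, 167) 1210.3862 [503.4 187.   52.9] [137 141 148]
(291, 169) 1215.9258 [504.5 189.3  45.7] [114 118 119]
(291, 171) 1265.4705 [526.5 226.2  20.8] [144 120  61]
(290, 165) 1205.2396 [500.2 186.5  60. ] [129 132 136]
(280, 164) 1246.1832 [496.8 236.6  47.4] [31 31 34]
(280, 166) 1251.6058 [497.7 238.9  40.1] [33 35 37]
(282, 166) 1258.2029 [505.5 240.8  37.4] [61 54 49]
(270, 182) 1183.6943 [431.8 184.3  28.1] [66 55 34]
(270, 176) 1216.8411 [450.7 217.   29.2] [139 115  48]
(265, 182) 1181.3356 [419.5 190.3  29.4] [247 225  88]
```

View pics/s7.png

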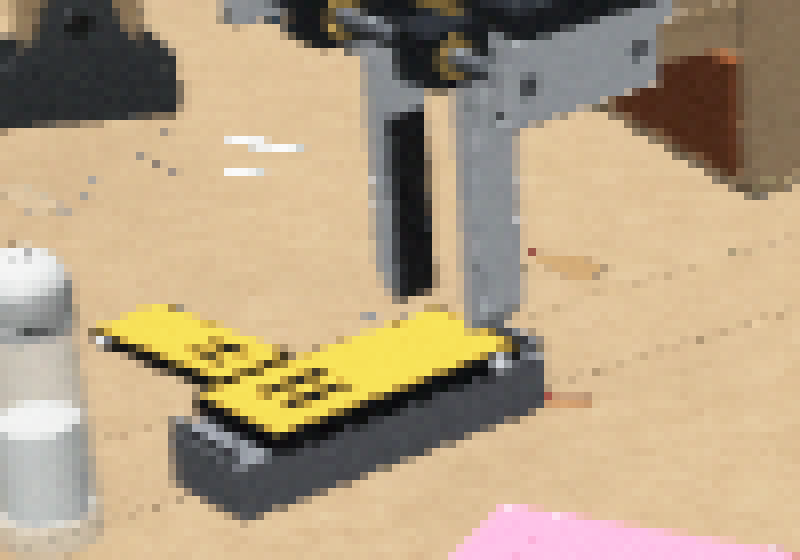

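Side depth and the earlier wrist picture agree: the fingertips are at tool y ≈ -21 mm, not +11. That is about 32 mm shorter than stated, and it also explains the neck grip on the shaker. Nothing has been disturbed. I'll open and descend about 28 mm further, watching force.

Request:
send_rows --series "-0.5 -0.5 -3 0 0 0 0;-0.5 0 0 0 0 0 0;-0.5 0 0 0 0 0 0;-0.5 0 0 0 0 0 0;-0.5 0 0 0 0 0 0"

```text
clock: 11.7
ee_pos: [507.7, 219.3, 20.9]
tool_rot: [-0.469, -0.53, 0.53, 0.469]
force: [0.2, -0.4, -0.5]
opening: 69.9
```

Request:
send_rows --series "-0.5 0 7 0 0 0 0;-0.5 0 7 0 0 0 0;-0.5 0 7 0 0 0 0;-0.5 0 4 0 0 0 0;-0.5 0 0 0 0 0 0"

```text
clock: 12.2
ee_pos: [507.3, 219.2, -4.9]
tool_rot: [-0.468, -0.529, 0.53, 0.469]
force: [0.3, -0.0, -0.8]
opening: 70.5
```

Request:
send_rows --series "-0.5 0 3 0 0 0 0;-0.5 0 3 0 0 0 0;-0.5 0 0 0 0 0 0"

```text
clock: 12.5
ee_pos: [507.5, 219.3, -10.4]
tool_rot: [-0.468, -0.529, 0.53, 0.469]
force: [-0.1, -0.5, -0.4]
opening: 70.4
```

```bash
python3 - <<'E'
from h import *
go([507.8,219.3,-10],1.691)
im,d=bot.get_image("side")
for v in range(164,184,2):
    o,D=ray("side",[293,v]);print((293,v),(o+D[0]*d[v,293]).round(1),im[v,293])
a=im[130:200,230:330];w,_=bot.get_image("wrist");b=w[150:290,220:420]
cv2.imwrite("pics/s8.png",np.hstack([cv2.resize(a,(400,280),interpolation=0),cv2.resize(b,(400,280))])[:,:,::-1])
E
```

```text
TCP [507.5 219.3 -10.4] yaw 1.693 down [-0. -0. -1.] open 70.4 F [-0.1 -0.5 -0.4] t 12.5 q [ 0.34  0.54  1.67 -0.    0.92 -1.35]
 turn about y 0.002  shift before turn [ 0.  -0.4 -0.3]  after turn [ 0.  -0.4 -0.3]
(293, 164) [500.2 170.2  68.5] [148 152 158]
(293, 166) [502.  173.7  60.8] [128 133 135]
(293, 168) [501.2 173.   55.2] [118 119 123]
(293, 170) [501.8 174.5  48.4] [133 136 142]
(293, 172) [502.3 175.7  41.8] [133 136 141]
(293, 174) [501.1 174.4  36.4] [136 139 142]
(293, 176) [499.1 171.6  31.8] [137 139 144]
(293, 178) [499.6 173.1  25. ] [136 139 143]
(293, 180) [501.9 177.3  16.5] [130 134 140]
(293, 182) [514.2 198.   -1. ] [154 139 123]
```

View pics/s8.png

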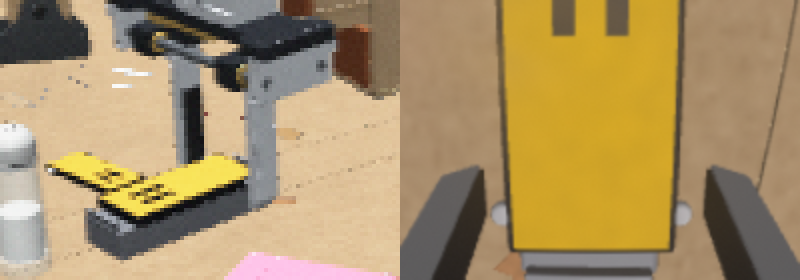

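The fingers now straddle the studs, with tips at about z=11 and studs at wrist-crop (500,213) and (683,213). Closing lightly.

Request:
send_rows --series "-0.4 -1.2 0 0 0 0 0;-0.3 0 0 0 0 0 0;-0.2 0 0 0 0 0 0;-0.1 0 0 0 0 0 0;0 0 0 0 0 0 0" --squeeze 3

```text
clock: 13.1
ee_pos: [507.9, 218.1, -10.0]
tool_rot: [0.469, 0.53, -0.53, -0.468]
force: [-0.1, -1.3, 2.0]
opening: 59.3
```

Request:
send_rows --series "0 0 0 0 0 0 0;0 0 0 0 0 0 0;0 0 0 0 0 0 0"

```text
clock: 13.4
ee_pos: [507.9, 218.1, -10.0]
tool_rot: [0.469, 0.53, -0.53, -0.469]
force: [0.6, -1.7, 1.3]
opening: 59.1
```

Request:
send_rows --series "0 0 -3 0 0 0 0;0 0 -6 0 0 0 0;0 0 -10 0 0 0 0;0 0 -12 0 0 0 0;0 0 -12 0 0 0 0" --squeeze 5

```text
clock: 13.9
ee_pos: [508.0, 218.2, 34.3]
tool_rot: [0.469, 0.53, -0.529, -0.468]
force: [-0.4, -0.3, -0.4]
opening: 58.9
```

Request:
send_rows --series "0 0 -12 0 0 0 0;0 0 -15 0 0 0 0;0 0 -15 0 0 0 0;0 0 -15 0 0 0 0;0 0 -15 0 0 0 0"

```text
clock: 14.4
ee_pos: [507.9, 218.2, 106.4]
tool_rot: [0.469, 0.53, -0.529, -0.468]
force: [1.5, 0.6, -2.3]
opening: 59.0
```

Request:
send_rows --series "0 0 -10 0 0 0 0;0 0 -3 0 0 0 0;0 0 0 0 0 0 0;0 0 0 0 0 0 0;0 0 0 0 0 0 0"

```text
clock: 14.9
ee_pos: [507.6, 218.0, 117.3]
tool_rot: [-0.468, -0.529, 0.53, 0.469]
force: [0.5, 0.7, -1.4]
opening: 59.2
```

```bash
python3 - <<'E'
from h import *
go([507.8,219.3,118],1.691)
im,d=bot.get_image("side");m=yellow(im);m[:,:250]=0;m[:,320:]=0
print("side yellow",cv2.boundingRect(m),cv2.countNonZero(m))
ys,xs=np.nonzero(m)
if len(xs):
    o,D=ray("side",np.c_[xs,ys]);P=o+D*d[ys,xs][:,None];print(np.percentile(P,[5,50,95],axis=0).round(0))
    A=np.c_[P-np.median(P,0)];A=A[np.linalg.norm(A,axis=1)<80];print("normal",np.linalg.svd(A)[2][2])
cv2.imwrite("pics/s9.png",im[:,:,::-1])
E
```

```text
TCP [507.6 218.  117.3] yaw 1.693 down [-0.001 -0.    -1.   ] open 59.2 F [ 0.5  0.7 -1.4] t 14.9 q [ 0.34  0.37  1.59 -0.    1.18 -1.35]
 turn about y 0.002  shift before turn [ 1.2 -0.7 -0.4]  after turn [ 1.2 -0.7 -0.4]
side yellow (250, 127, 41, 51) 309
[[445. 197.   4.]
 [501. 223.  96.]
 [506. 329. 154.]]
normal [0.98948107 0.13896758 0.04018983]
```

The plate hangs from its studs: normal horizontal, yellow face towards the robot, stud z about 154. Next I move it 12 mm towards the far end and lower it to touch the stand.

Request:
send_rows --series "0 0 0 -4 0 0 0;0 0 0 -5 0 0 0;0 0 0 -3 0 0 0;0 0 8 0 0 0 0;0 0 10 0 0 0 0"

```text
clock: 15.45
ee_pos: [519.8, 219.6, 99.3]
tool_rot: [0.469, 0.53, -0.529, -0.469]
force: [0.8, -0.1, -2.1]
opening: 59.0
```

Request:
send_rows --series "0 0 7 0 0 0 0;0 0 3 0 0 0 0;0 0 1 0 0 0 0;0 0 0 0 0 0 0;0 0 0 0 0 0 0"

```text
clock: 15.95
ee_pos: [519.9, 219.7, 89.3]
tool_rot: [0.469, 0.53, -0.529, -0.468]
force: [0.6, -0.3, -2.1]
opening: 58.8
```

```bash
python3 - <<'E'
from h import *
go([520,219.5,84])
im,d=bot.get_image("side")
v,u=np.mgrid[0:400,0:640];o,D=ray("side",np.c_[u.ravel(),v.ravel()]);P=(o+D*d.reshape(-1,1)).reshape(400,640,3)
k=(np.abs(P[...,0]-346)<25)&(np.abs(P[...,1]-213)<30)&(P[...,2]>20);print("decoy top",P[k][:,2].max(),P[k].mean(0))
m=yellow(im)>0;k=m&(P[...,0]>480)&(P[...,0]<560)&(np.abs(P[...,1]-219)<40);q=P[k];print("plate z",np.percentile(q[:,2],[1,99]),"dx/dz",np.polyfit(q[:,2],q[:,0],1),len(q))
E
```

```text
TCP [519.9 219.7  89.3] yaw 1.693 down [ 0.  0. -1.] open 58.8 F [ 0.6 -0.3 -2.1] t 15.95 q [ 0.33  0.43  1.58  0.    1.13 -1.36]
 turn about y 0  shift before turn [-0.2  5.3 -0.1]  after turn [-0.2  5.3 -0.1]
decoy top 420.62008896944843 [335.89768785 206.21874562  65.76150039]
plate z [ 27.66042346 131.00072585] dx/dz [1.68364776e-02 5.11017023e+02] 243
```

Request:
send_rows --series "0 0 2 0 0 0 0;0 0 1 0 0 0 0;0 0 1 0 0 0 0;0 0 0 0 0 0 0"

```text
clock: 16.4
ee_pos: [520.3, 219.7, 85.6]
tool_rot: [0.469, 0.53, -0.529, -0.468]
force: [-0.6, -0.8, 4.2]
opening: 58.5
```

Request:
send_rows --series "0 0 1 0 0 0 0;0 0 0.5 0 0 0 0;0 0 0 0 0 0 0"

```text
clock: 16.7
ee_pos: [520.4, 219.7, 84.3]
tool_rot: [0.469, 0.53, -0.529, -0.468]
force: [-0.1, -0.9, 7.0]
opening: 58.8
```

The plate end is on the stand (+7 N). Now the laying-over arc: tool +z is towards the robot.

Request:
send_rows --series "0 0 0 5 0 0 0;0 0 0.1 5 0 0 0;0 0 1 10 0 0 0;0 0 2 9.6 0 0 0;0 0 3 9.4 0 0 0" --squeeze 4

```text
clock: 17.2
ee_pos: [480.1, 214.7, 77.2]
tool_rot: [-0.468, -0.53, 0.53, 0.469]
force: [-0.8, -0.6, 1.7]
opening: 59.4
```

```bash
cat > pl.py <<'E'
from h import *
def plate():
    im,d=bot.get_image("side")
    v,u=np.mgrid[0:400,0:640];o,D=ray("side",np.c_[u.ravel(),v.ravel()]);P=(o+D*d.reshape(-1,1)).reshape(400,640,3)
    h=cv2.cvtColor(im,cv2.COLOR_RGB2HSV);g=cv2.inRange(h,(40,80,40),(85,255,255))>0
    box=(P[...,0]>395)&(P[...,0]<560)&(np.abs(P[...,1]-214)<45)&(P[...,2]>15)&(P[...,2]<200)
    for n,m in(("yellow",yellow(im)>0),("green",g)):
        q=P[m&box]
        if len(q)>10: print(n,len(q),"x",np.percentile(q[:,0],[2,98]).round(),"z",np.percentile(q[:,2],[2,98]).round(),"dx/dz",np.polyfit(q[:,2],q[:,0],1)[0].round(2))
    return im
E
python3 - <<'E'
from pl import *
go([520,219.5,84]);plate()
E
```

```text
TCP [480.1 214.7  77.2] yaw 1.693 down [-0. -0. -1.] open 59.4 F [-0.8 -0.6  1.7] t 17.2 q [ 0.35  0.36  1.7   0.    1.08 -1.34]
 turn about y 0  shift before turn [ -0.1  -6.8 -40.2]  after turn [ -0.1  -6.8 -40.2]
yellow 128 x [468. 509.] z [ 25. 119.] dx/dz -0.42
```

The lean is right (about 0.4 rad). Continuing.

Request:
send_rows --series "0 0 3.9 9 0 0 0;0 0 4.8 8.5 0 0 0;0 0 5.6 8.1 0 0 0;0 0 6.4 7.4 0 0 0;0 0 7.1 6.8 0 0 0"

```text
clock: 17.75
ee_pos: [440.8, 209.9, 48.8]
tool_rot: [-0.468, -0.53, 0.53, 0.469]
force: [-0.1, 1.1, -0.6]
opening: 59.1
```

Request:
send_rows --series "0 0 7.7 6 0 0 0;0 0 8.3 5.2 0 0 0;0 0 8.8 4.4 0 0 0;0 0 0 0 0 0 0"

```text
clock: 18.15
ee_pos: [425.1, 207.8, 23.5]
tool_rot: [-0.468, -0.529, 0.53, 0.469]
force: [-0.2, -0.5, -0.9]
opening: 59.1
```

```bash
python3 - <<'E'
from pl import *
go([422.4,208.4,-10]);plate()
E
```

```text
TCP [425.1 207.8  23.5] yaw 1.693 down [-0.002 -0.001 -1.   ] open 59.1 F [-0.2 -0.5 -0.9] t 18.15 q [ 0.38  0.34  1.88 -0.    0.92 -1.32]
 turn about y 0  shift before turn [ 0.9 33.5  2.5]  after turn [ 0.9 33.5  2.5]
green 63 x [413. 509.] z [30. 66.] dx/dz -2.66
```

Green side up now, with a slope of about 0.36. Lowering the stud end.

Request:
send_rows --series "0 0.5 8 1 0 0 0;0 0.4 8 1 0 0 0;0 0 7 0.5 0 0 0;0 0 5 0 0 0 0;0 0 2 0 0 0 0"

```text
clock: 18.7
ee_pos: [423.3, 208.6, -5.9]
tool_rot: [-0.468, -0.529, 0.53, 0.469]
force: [-0.0, -0.0, -0.4]
opening: 59.2
```

Request:
send_rows --series "0 0 1 0 0 0 0;0 0 0.5 0 0 0 0;0 0 0 0 0 0 0"

```text
clock: 19.0
ee_pos: [423.6, 208.7, -6.6]
tool_rot: [0.469, 0.53, -0.53, -0.468]
force: [-0.8, 0.2, -0.9]
opening: 59.2
```

```bash
python3 - <<'E'
from pl import *
go([422.4,208.4,-10]);plate()
E
```

```text
TCP [423.6 208.7  -6.6] yaw 1.693 down [ 0.  0. -1.] open 59.2 F [-0.8  0.2 -0.9] t 19.0 q [ 0.38  0.39  1.9  -0.    0.84 -1.31]
 turn about y 0  shift before turn [-0.1  3.4  1.2]  after turn [-0.1  3.4  1.2]
green 155 x [411. 514.] z [28. 34.] dx/dz -16.48
```

Request:
send_rows --series "0 0 1 0.5 0 0 0;0 0 1 0.5 0 0 0;0 0 0.7 0 0 0 0;0 0 0 0 0 0 0"

```text
clock: 19.45
ee_pos: [422.4, 208.6, -9.5]
tool_rot: [-0.469, -0.53, 0.53, 0.469]
force: [-0.3, -0.4, -1.4]
opening: 59.2
```

Request:
send_rows --series "0 0 0.7 0 0 0 0;0 0 0.5 0 0 0 0;0 0 0 0 0 0 0"

```text
clock: 19.75
ee_pos: [422.6, 208.6, -10.5]
tool_rot: [0.469, 0.53, -0.53, -0.469]
force: [-0.9, -0.6, 2.8]
opening: 59.1
```

Request:
send_rows --series "-0.3 0 0 0 0 0 0;-0.4 0 0 0 0 0 0;-0.5 0 0 0 0 0 0;-0.5 0 0 0 0 0 0;-0.5 0 0 0 0 0 0"

```text
clock: 20.25
ee_pos: [422.5, 208.6, -10.7]
tool_rot: [-0.469, -0.53, 0.53, 0.469]
force: [-0.8, -0.1, -0.5]
opening: 70.3
```

Request:
send_rows --series "-0.5 0 -10 0 0 0 0;-0.5 0 -25 0 0 0 0;-0.5 0 -40 0 0 0 0;-0.5 0 -50 0 0 0 0;-0.5 0 -50 0 0 0 0"

```text
clock: 20.75
ee_pos: [421.9, 208.3, 166.9]
tool_rot: [0.469, 0.53, -0.53, -0.469]
force: [1.1, 0.7, -0.2]
opening: 70.5
```

Request:
send_rows --series "-0.5 0 -15 -30 0 0 0;-0.5 0 0 -10 0 0 0;-0.5 0 0 0 0 0 0;-0.5 0 0 0 0 0 0"

```text
clock: 21.15
ee_pos: [460.9, 213.1, 177.6]
tool_rot: [-0.468, -0.528, 0.531, 0.469]
force: [-0.6, -0.6, 0.3]
opening: 70.7
```

```bash
python3 - <<'E'
from pl import *
st=bot.get_state();go([460,213,176]);w,_=bot.get_image("wrist");np.savez("pics/w9.npz",im=w,p=st["ee_pos"],q=st["tool_rot"])
s=plate()
h=cv2.cvtColor(w,cv2.COLOR_RGB2HSV);g=cv2.inRange(h,(40,80,40),(85,255,255));g[:,:260]=0;g[:,375:]=0;g[:100]=0;g[270:]=0
n,l,ss,_=cv2.connectedComponentsWithStats(g);i=1+ss[1:,4].argmax();c=np.argwhere(l==i)[:,::-1]
r=cv2.minAreaRect(onplane("wrist",c,30,st)[:,:2].astype(np.float32));print("green",r,ss[i])
x0,y0=ss[i][0]-30,ss[i][1]-35
b=cv2.resize(w[y0:y0+160,x0:x0+100],(400,640));a=cv2.resize(s[130:330,220:480],(400,308))
z=np.zeros((640,800,3),np.uint8);z[:,:400]=b;z[:308,400:]=a;t,_=bot.get_image("top");z[320:628,400:]=cv2.resize(t[150:250,335:475],(400,308))
cv2.imwrite("pics/fin.png",cv2.resize(z,(750,600))[:,:,::-1]);print(x0,y0)
E
```

```text
TCP [460.9 213.1 177.6] yaw 1.693 down [-0.003 -0.001 -1.   ] open 70.7 F [-0.6 -0.6  0.3] t 21.15 q [ 0.36  0.21  1.65  0.    1.29 -1.33]
 turn about y 0  shift before turn [0.1 1.6 0.9]  after turn [0.1 1.6 0.9]
green 231 x [409. 511.] z [27. 31.] dx/dz -1.07
green ((496.2779846191406, 227.6903533935547), (0.0, 0.0), 0.0) [325 214   1   1   1]
295 179
```

View pics/fin.png

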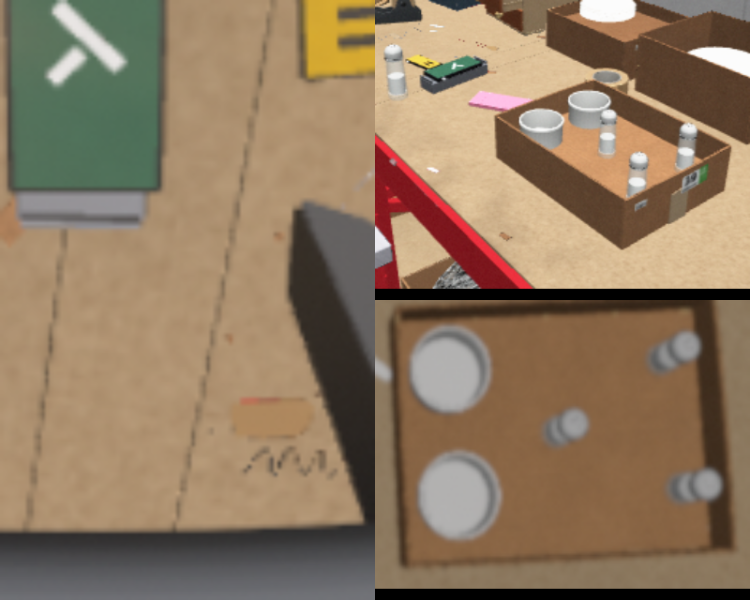

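The plate is green up on the stand and the carton is in order, with the shaker standing at about (567,425) in the crop. I'll measure the centring numerically.

```bash
python3 - <<'E'
from h import *
z=np.load("pics/w9.npz");w=z["im"];st=dict(ee_pos=z["p"],tool_rot=z["q"])
i=w.astype(int);g=((i[...,1]-i[...,0]>20)&(i[...,1]-i[...,2]>5)).astype(np.uint8);g[:,:270]=0;g[:,360:]=0
g=cv2.morphologyEx(g,cv2.MORPH_OPEN,np.ones((3,3)))
n,l,s,_=cv2.connectedComponentsWithStats(g);k=1+s[1:,4].argmax();c=np.argwhere(l==k)[:,::-1]
print(s[k],cv2.minAreaRect(onplane("wrist",c,30,st)[:,:2].astype(np.float32)))
a=np.load("pics/w5.npz")["im"]
for col in (312,317,322): print(col,"new",w[120:150,col].mean(1).round().astype(int),w[222:246,col].mean(1).round().astype(int))
print("old",a[120:150,317].mean(1).round().astype(int),a[222:246,317].mean(1).round().astype(int))
q=bot.get_state();print(q["clock"],q["force"].round(1))
E
```

```text
[ 298  141   40   88 3185] ((463.5516357421875, 214.4626007080078), (103.87052917480469, 45.03725814819336), 7.004339694976807)
312 new [148 147 147 146 146 146 134 101  89 150 148 137 151 165 165 165 164 164
 119  81  86  93  99 100  99 100 100 100 100 100] [ 95  95  94  95  95  93  94  75 122 150 149 149 149 134 105 100 135 142
 116 110 113 114 116 127]
317 new [152 152 149 146 145 144 134 110  93 155 150 137 151 166 166 166 165 166
 118  79  86  97  98  99  99  99  99  99  99  99] [ 94  93  94  93  93  93  93  74 122 150 149 149 150 142 110  97 133 145
 143 141 142 142 144 143]
322 new [146 145 145 147 147 145 137 117  89 151 151 139 152 167 167 167 167 166
 119  79  85  95  98  98  98  98  99  99  99  98] [ 94  95  94  94  94  94  94  75 122 150 150 150 149 150 119  95 129 147
 145 142 141 141 142 144]
old [149 148 146 144 144 144 128  89  99 156 144 157 165 165 164 164 164 164
 164 126  71 101 142 144 144 143 143 143 143 142] [142 141 142 142 142 141 141 141 115 115 147 148 148 147 118  86 116 148
 142 140 141 141 142 141]
21.3 [-0.  -0.4  0.4]
```

```bash
python3 -c "
from plant import bot
print(bot.finish_job())"
```

```text
the job is handed in; nothing more can be done
None
```

Both parts of the job are done and handed in, at about 21 s of the 72 s allowed; no verdict was reported.

- **Shaker:** I moved it into the free middle of the carton. The last pictures show it standing upright there, and the four packed things looked undisturbed. I judged that by eye rather than measuring it.
- **Plate:** I pinched it by its studs, let it hang, set its free end on the stand and laid it over. It is green side up and flat. In the wrist view it is centred at (463.6, 214.5) mm, against (465, 214.3) before the flip, with its angle within about 0.01 rad of the start. The gripper was open and about 150 mm above it.

**What disagreed:**
- **Fingertip length:** `bot.tip_extent` gives 11 mm ahead of the TCP, but side depth and the wrist view both put the fingertips about 21 mm behind it. My first pinch therefore closed on air above the plate and touched nothing. I corrected the height by about 28 mm and the second pinch held. For the same reason the shaker was gripped at its neck, higher than planned.
- **Final green check:** my first colour mask failed to find the green face, so I fixed the mask and measured again from the same picture.

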